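Free a hanger arm from a clamp of unknown thread hand and hang it

ROBOT

A 7-joint arm with a two-finger parallel gripper is mounted at the origin on a cart in front of the work surface, level with it; the furniture and walls round the work are solid. World frame = base frame: x ahead of the robot, y to its left, z up, the work surface at z = 0. Lengths are in m, angles in rad, forces in N, time in s.
With the tool pointing down it reaches from about 0.4 to 0.85 m from the base axis. Payload 6.9 kg.
Tool frame: the origin (TCP) lies midway between the tips of the shut fingers; the grasp point (between the pads) lies behind it (ctrl.pinch_z is the z of the grasp point in the tool frame, in m); z points along the fingers, y is the line along which they close (so a half turn about z gives the same grasp; the last joint's range is limited). The gripper opens to 85 mm and grips with 20 to 120 N. Pads are 22 mm wide; open, the fingers measure 114 mm over their backs; the gripper's body (76 mm by 85 mm) begins 54 mm behind the grasp point. The pads swing forward as they close: fully open they stand 13 mm farther back than shut.
Start: joints at [1.407, 0.507, -0.238, 1.5, 0.126, 1.149, -0.155], TCP at [0.167, -0.602, 0.231] pointing down, gripper open.
Joint ranges: [-3.08, 3.08], [-0.24, 2.05], [-1.43, 1.35], [0, 2.5], [-1.52, 4.66], [0.17, 1.96], [-2.89, 2.89]. Speed limits (rad/s): [2.39, 2.39, 3.14, 3.14, 3.14, 3.14, 3.14].

INTERFACE

Orientations are given as a unit quaternion [w, x, y, z].
In Python, from station import ctrl, get_state, vision, ticket, models gives the robot as it stands. Calls block until the motion is done:
- ctrl.movep(position, orientation): joint-space move of the TCP to a pose.
- ctrl.movel(position, frame=None, max_speed=0.15): straight line of the TCP; frame=None keeps the orientation; max_speed is the mean speed in m/s.
- ctrl.set_joints(angles): joint-space move.
- ctrl.ungrasp() and ctrl.close_gripper(force=None): open the fingers fully, or close them until they stop; force is the grip in N (None keeps the last).
- ctrl.pause(seconds).
- ctrl.ik(position, orientation): joint angles nearest the present ones, or None.
- get_state(): the state.
- vision.grab_frame(name): name is "scene" or "top" or "wrist"; returns (picture, depth): 480x640x3 uint8, blue, green, red; 480x640 float32, m along the optical axis (not along the pixel's ray), 0 where there is no reading.
- vision.camera_info(name): a dict with "mtx" (3x3 intrinsics, pixels), "R" (3x3) and "t" (3): a world point X has camera coordinates R X + t; the wrist camera has in their place "hand_eye" (4x4, takes a point from camera to tool coordinates, whose origin is the TCP and whose axes are the flange's). Camera axes: x right, y down, z forward; pixel columns grow to the right and rows downward; lengths in m; the calibration is good to about 2 mm. A picture is of the moment at which its call begins: read the wrist's pose just before it. camera_info takes no time and is no camera call.
A pose or a line that the arm cannot do raises ctrl.Unreachable and nothing moves.
- ticket.close_job(): hands the job in; it is judged then, once.
Trained networks look in the newest picture that a camera, given by its name, has taken for a name from the list of things; names that differ only in an ending like _2 or _b are one class to them, and where a whole thing is asked for, a point or a joint stands for the part that bears it (a point fixed in the world has none). Each returns a list of dicts, best first, with "p" (0 to 1); they miss things now and then, are a little off and sometimes report something else, mostly with a low value. They report only what shows in the picture. A call takes as long as a camera call. They do not tell look-alikes from the thing itself.
- models.recognise(camera, target): "point" ([column, row] in pixels, amid what is visible of it).
- models.masks_of(camera, target): "mask" (480x640 bool, what is visible of it) and "point" ([column, row] in pixels, amid what is visible of it).
The state is a dict: "time": time; "qpos": joint angles; "qd": joint speeds; "tau": joint torques, N m; "tcp_pos": TCP position; "eef_rot": TCP orientation; "contact_force": force on the tool from outside, world axes, zero at the start; "wrist_torque": the same for the moment, N m; "width": finger opening in m; "gripper_force": force on a finger pad.
Only numpy, scipy, OpenCV 4.12 (cv2) and the standard library are available. Lean on these libraries where they do the work, as an engineer would, in place of code of your own. Each camera call takes 0.05 s, during which the arm holds its last target. There are 200 camera calls.

TASK

The blue hanger arm is held in the strap clamp by a knob whose thread hand is not marked and may well be left-hand: find out which way it loosens and turn it that way until the red strap is fully raised. Pull the arm out (only its hook end is free to grip there), stand it upright on the bench and let go, then take it again by its outer half, away from the hooks, and hang it on the white upright: both hooks through the two slots with yellow edges, arm level and square to the upright, then down until the hooks are fully engaged. Leave the tape roll, the glue bottle and the small black torch head where they are.

Things in the scene. Friction and masses are not known exactly. Their poses are not given: they have to be found in the camera images.
- clamp_knob (a joint): Angle of the black clamp knob about its upright screw, rad: 0 = tight as found, + = counter-clockwise from above, range +-1.75. It loosens one way only: left-hand thread (two starts in three) clockwise, to negative values; right-hand to positive ones. The wrong way it stops at 0.03 rad (0.1 if forced). Turning takes 0.15 N m; strap fully raised from 1.3 rad on; it stays where left.
- knob_grip (a point): Centre of the knob's grip bar, on the screw axis, 86 mm above the bench when tight. The bar is upright, 46 mm long along this frame's x, 12 mm thick along y, 68 to 98 mm high, over a 40 mm disc (63 to 69 mm high), above all else of the clamp. Frame turns with the knob. Knob and strap rise together, 7 mm x |sin(angle)|, as it loosens.
- clamp: Strap clamp bolted to the bench: dark steel base 190 x 70 x 8 mm, from x = -50 to 140 mm. Origin on the bench under the knob's axis, z up, x along the held arm towards its hooks.
- cheek_end (a point): Top of the end of the clamp's two aluminium cheeks, on the centre line 130 mm from the knob's axis, 58 mm high. The cheeks, 43 mm wide over both, flank the arm from 50 to 130 mm and leave no room for fingers; only the arm's last 45 mm at the hooks stick out beyond them.
- strap_toe (a point): Underside of the toe (12 mm long in x) of the red strap, 29 mm in front of the knob's axis, 13 mm high when tight; rises with the knob. The strap is 26 mm wide. Tight, the toe sits on the arm's flat tongue and locks its 3 mm rib. Once it is up, pull the arm straight along the clamp's +x by at least 30 mm; then it may be lifted.
- clamp_seat (a point): Point fixed to the clamp, 175 mm from the knob's axis along the clamp's x, 8 mm above the bench: where the arm's origin lies while it is clamped, with the same axes. (The red work sheet on the right part of the bench is about 2 mm thick, its edge near y = 0; the arm stands best on the green beside it.)
- hanger: Blue hanger arm, about 0.16 kg. Origin at the foot of its hook end, x along the arm towards the hooks, z up. Upright web 10 mm thick (y), x = -130 to 0, 50 mm high; foot flange 28 mm wide, 5 mm thick, x = -160 to 0, on which it stands by itself (8 mm above the bench in the clamp). Flange from -160 to -130 is a flat tongue with a 3 mm high rib at its end.
- upper_hook (a point): Tip of the upper of two steel hooks, x = 12, z = 39 mm in the arm's frame; the lower is 30 mm below. Each is 8 mm wide (y), 14 mm high over all (z = 32 to 46 and 2 to 16 mm), sticking out 12 mm past the web's end: a neck 6 mm high, underside at z = 40 and 10 mm, then a lip hanging 8 mm lower, 7 mm from the web's end.
- hanger_grip (a point): Point on the arm's outer half where it is best held for hanging: x = -105, y = 0, z = 40 mm in the arm's frame, 10 mm below the web's top edge. Held there the gripper clears the tall upright; held at the hook end it does not.
- upright: White slotted upright bolted to the bench: sheet channel 46 mm wide, 250 mm high, front sheet 5 mm thick, open behind, on a 90 x 110 x 8 mm base plate that begins 5 mm before the front face. Origin on the bench under the middle of the front face; x points into the upright, away from the side where the arm hangs; z up.
- upper_slot (a point): Middle of the lower edge of the upper slot to be used, on the front face, 105 mm above the bench. Four slots on the centre line, each 14 mm wide, 20 mm high, lower edges at 45, 75, 105 and 135 mm; the two at 75 and 105 mm have yellow strips on both sides and are the ones to use.
- hang_point (a point): On the upright's front face, centre line, 65 mm above the bench, axes as the upright's: the arm's origin lies here, axes alike, when hung home. To hang: arm's origin 11 mm above this point, push along +x until the web's end meets the face, lower 11 mm until the necks rest on the slots' lower edges. Let go, it droops up to 4 degrees.
- tape: Roll of brown tape lying flat, 64 mm across, 24 mm high; origin under its centre. Leave alone.
- glue: Red bottle, 29 x 43 mm, 118 mm high, standing; origin under its centre. Leave alone.
- torch_head: Small black torch head, 34 mm across and high, standing; origin under its centre. Leave alone.
Not all that is in view belongs to the job. There is more than one size of the hanger; the one meant has the size given above.

How it is judged:
On the way, in this order (a step that is already met when the one before it is completed fails the run):
1. the clamp's knob has been loosened by more than 0.9 rad in the direction its thread allows ((value of joint clamp_knob above 0.9 rad or value of joint clamp_knob below -0.9 rad)), for 0.1 s.
2. the arm stands upright on the bench, more than 60 mm from its place in the clamp, let go by the fingers (height (world z) of hanger below 0.006 m and angle between hanger's own z axis and vertical below 0.2 rad and horizontal distance between hanger and clamp_seat above 0.06 m and contact force between hanger and the fingers below 0.05 N and linear speed of hanger below 0.02 m/s), for 0.2 s.
3. the arm is in the air, held by the fingers on its outer half (more than 60 mm from the hook end) (height (world z) of hanger above 0.03 m and contact force between hanger and the fingers above 1 N and x of the grasp point in the frame of hanger below -0.06 m), for 0.2 s.
At the end, for the whole second after the job is handed in: The arm hangs at rest by both hooks in the yellow-edged slots, fully down (origin 4 mm above to 5 mm below the hang point, within 8 mm across), within 0.14 rad of upright and 0.2 rad of square, borne by the upright; the knob is still loosened by more than 0.9 rad ((value of joint clamp_knob above 0.9 rad or value of joint clamp_knob below -0.9 rad) and z of hanger in the frame of hang_point between -0.005 and 0.004 m and x of hanger in the frame of hang_point between -0.006 and 0.004 m and horizontal distance between hanger and hang_point below 0.008 m and angle between hanger's own z axis and vertical below 0.14 rad and angle between the x axis of hanger and the x axis of upright, either way round below 0.2 rad and contact force between hanger and upright above 0.3 N and linear speed of hanger below 0.02 m/s); the robot touches nothing.
It fails at once if the tape roll, the glue bottle or the torch head is moved by more than 20 mm (distance of any of tape, glue, torch_head from where it was at the start of the episode above 0.02 m).
It also fails if it takes over 64 s, if anything falls off the work surface, if the arm or the gripper's body presses on something with over 40 N, if the wrist force passes 120 N, or if a joint passes its speed limit or range.

## Working session

There is one attempt and no reset: what is moved stays moved. The work goes in short steps, each a Python script; the robot and the scene stay as the last script left them, time stands still between calls to the robot, and variables do not carry over. Pictures are saved under pics/ and viewed, at most 10 in all, crops included, and the job is handed in when it is done.

```bash
ls; mkdir -p pics; python3 - <<'E'
from station import ctrl,get_state,vision,models
import cv2,numpy as np
s=get_state();print(s['time'],s['tcp_pos'],s['eef_rot'],s['width'],ctrl.pinch_z)
for n in('scene','top'):
    im,d=vision.grab_frame(n);cv2.imwrite(f'pics/{n}0.png',im);np.save(f'pics/{n}0.npy',d)
    c=vision.camera_info(n);print(n,c['mtx'].tolist(),(-c['R'].T@c['t']).round(3),c['R'][2].round(2))
    for t in('clamp_knob','clamp','hanger','upright','tape','glue','torch_head'):
        print(t,[(np.round(r['point']).tolist(),round(r['p'],2)) for r in models.recognise(n,t)][:4])
print(get_state()['time'],vision.camera_info('wrist'))
E
```

```text
pics
0.0 [ 0.16639933 -0.60193045  0.23042986] [-8.81638385e-04  9.90913528e-01  1.34497533e-01 -1.26464437e-04] 0.08560712806343003 -0.0187
scene [[494.00965062787424, 0.0, 316.5756951838778], [0.0, 494.00965062787424, 243.3190518734549], [0.0, 0.0, 1.0]] [0.116 0.668 0.72 ] [ 0.47 -0.53 -0.7 ]
clamp_knob [([246.0, 337.0], 0.62)]
clamp [([259.0, 347.0], 0.8)]
hanger [([353.0, 171.0], 0.6), ([315.0, 317.0], 0.56)]
upright [([305.0, 166.0], 0.97)]
tape [([313.0, 366.0], 0.98)]
glue [([231.0, 242.0], 0.57)]
torch_head [([262.0, 234.0], 0.68), ([260.0, 346.0], 0.27)]
top [[620.1205819672716, 0.0, 318.39436195513974], [0.0, 620.1205819672716, 239.41975338430285], [0.0, 0.0, 1.0]] [0.458 0.184 1.482] [ 0.08 -0.01 -1.  ]
clamp_knob [([214.0, 272.0], 0.8)]
clamp [([228.0, 272.0], 0.67)]
hanger [([261.0, 283.0], 0.9), ([441.0, 198.0], 0.83), ([228.0, 273.0], 0.58)]
upright [([377.0, 184.0], 0.83), ([244.0, 317.0], 0.67), ([229.0, 274.0], 0.58)]
tape [([242.0, 320.0], 0.95), ([229.0, 274.0], 0.28)]
glue [([286.0, 182.0], 0.61)]
torch_head [([311.0, 195.0], 0.75), ([262.0, 282.0], 0.53), ([231.0, 275.0], 0.34), ([232.0, 317.0], 0.25)]
0.8 {'mtx': array([[398.59026522,   0.        , 314.79600004],
       [  0.        , 398.59026522, 243.58479866],
       [  0.        ,   0.        ,   1.        ]]), 'hand_eye': array([[-9.98614371e-05, -9.62437309e-01, -2.71503989e-01,
         6.77817847e-02],
       [ 9.99999756e-01, -2.83959560e-04,  6.38782003e-04,
        -4.75389653e-04],
       [-6.91883785e-04, -2.71503859e-01,  9.62437102e-01,
        -1.43303840e-01],
       [ 0.00000000e+00,  0.00000000e+00,  0.00000000e+00,
         1.00000000e+00]])}
```

View pics/scene0.png

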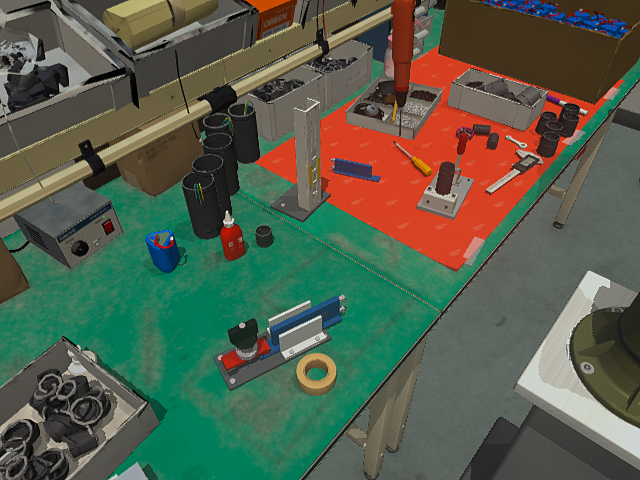

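View pics/top0.png

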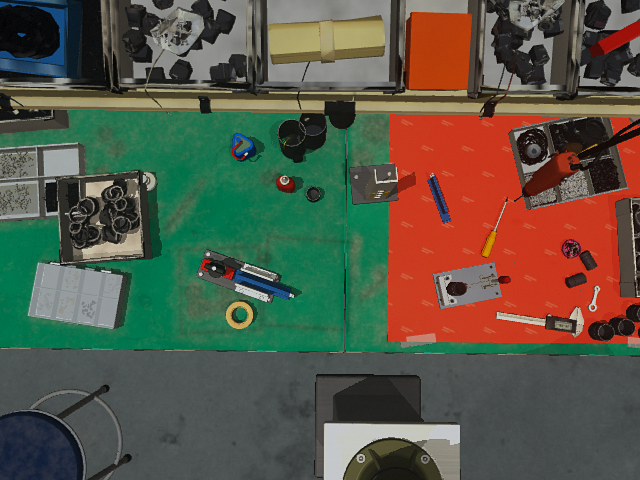

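The scene picture shows the clamp with the blue arm at (280,330), tape at (316,373), glue at (232,240), torch head at (263,236), and the upright at (305,160) with yellow at (315,170). There are two candidate hangers: the one in the clamp (scene 315,317 / top 261,283), and a short one lying on the red sheet (scene 353,171 / top 441,198). The clamped one fits the description. I'll confirm it in an enlarged crop.

```bash
cat > h.py <<'E'
import numpy as np,cv2
from station import ctrl,get_state,vision,models,ticket
from scipy.spatial.transform import Rotation as Ro
def q2R(q): return Ro.from_quat(q,scalar_first=True).as_matrix()
def cam(n,st=None):
    c=vision.camera_info(n)
    if n!='wrist': return c['mtx'],c['R'].T,-c['R'].T@c['t']
    T=np.eye(4);T[:3,:3]=q2R(st['eef_rot']);T[:3,3]=st['tcp_pos'];T=T@c['hand_eye']
    return c['mtx'],T[:3,:3],T[:3,3]
def cloud(d,C):
    K,R,t=C;v,u=np.mgrid[:480,:640]
    P=np.stack([(u-K[0,2])/K[0,0]*d,(v-K[1,2])/K[1,1]*d,d],-1)@R.T+t
    P[d==0]=np.nan;return P
def proj(P,C):
    K,R,t=C;p=(np.asarray(P)-t)@R@K.T;return p[...,:2]/p[...,2:]
def onplane(uv,z,C):
    K,R,t=C;r=R@np.linalg.inv(K)@[uv[0],uv[1],1];return t+r*(z-t[2])/r[2]
def down(yaw): # tool down, finger closing (tool y) along world heading yaw
    y=np.array([np.cos(yaw),np.sin(yaw),0]);z=np.array([0,0,-1.]);x=np.cross(y,z)
    return Ro.from_matrix(np.c_[x,y,z]).as_quat(scalar_first=True)
E
python3 - <<'E'
from h import *
t=cv2.imread('pics/top0.png');s=cv2.imread('pics/scene0.png')
R=lambda a:cv2.resize(a,(400,300),interpolation=cv2.INTER_CUBIC)
cv2.imwrite('pics/crop1.png',np.vstack([np.hstack([R(t[145:220,340:440]),R(t[235:325,190:310])]),np.hstack([R(s[90:225,240:420]),R(s[280:385,210:350])])]))
C=cam('top');P=cloud(np.load('pics/top0.npy'),C);C2=cam('scene');P2=cloud(np.load('pics/scene0.npy'),C2)
def st(P,sel,n):
    q=P[sel];print(n,len(q),q.min(0).round(3) if len(q) else'',q.max(0).round(3) if len(q) else'',np.median(q,0).round(3) if len(q) else '')
for n,P_ in(('top',P),('scene',P2)):
    z=P_[...,2];x=P_[...,0];y=P_[...,1]
    b=(x>.3)&(x<.75)
    st(P_,b&(z>.235)&(z<.27)&(y<.3)&(y>-.1),n+' upright top')
    st(P_,b&(z>.09)&(z<.103)&(y>.2)&(y<.6)&(x<.5),n+' knob top')
    st(P_,b&(z>.055)&(z<.06)&(y>.2)&(y<.6)&(x<.5),n+' arm top')
    q=P_[b&(z>.235)&(z<.27)&(y<.3)&(y>-.1)][:,:2]
    if len(q)>3: print(cv2.boxPoints(cv2.minAreaRect(q.astype(np.float32))).round(3).tolist())
E
```

```text
top upright top 136 [0.672 0.02  0.235] [0.706 0.068 0.256] [0.679 0.042 0.248]
top knob top 31 [0.492 0.386 0.094] [0.499 0.413 0.102] [0.497 0.395 0.098]
top arm top 229 [0.442 0.233 0.055] [0.499 0.367 0.06 ] [0.467 0.311 0.058]
[[0.671999990940094, 0.06499999761581421], [0.6769999861717224, 0.01899999938905239], [0.7070000171661377, 0.02199999988079071], [0.7020000219345093, 0.06800000369548798]]
scene upright top 282 [0.67  0.021 0.235] [0.707 0.071 0.252] [0.679 0.052 0.244]
scene knob top 122 [0.49  0.389 0.09 ] [0.5   0.421 0.103] [0.496 0.402 0.098]
scene arm top 711 [0.442 0.236 0.055] [0.5  0.37 0.06] [0.467 0.318 0.057]
[[0.6690000295639038, 0.0689999982714653], [0.6740000247955322, 0.019999999552965164], [0.7070000171661377, 0.023000000044703484], [0.7020000219345093, 0.07199999690055847]]
```

View pics/crop1.png

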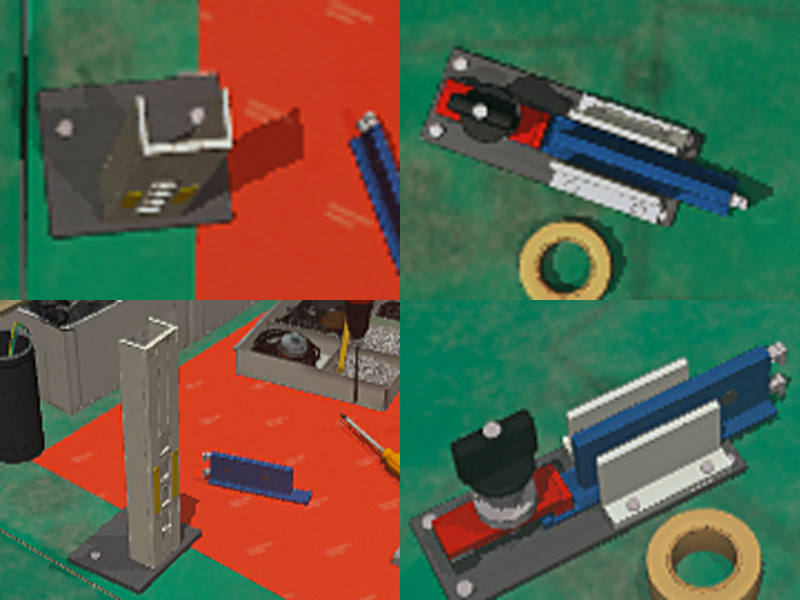

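The crop shows the clamped arm is full length with both hooks at its right end, so it is the one meant; the one on the red sheet is clearly shorter. The upright's slotted front with the yellow strips faces the robot (-x), and the knob bar lies along the clamp. Next I'll fit the poses.

```bash
python3 - <<'E'
from h import *
for n in('top','scene'):
    C=cam(n);im=cv2.imread(f'pics/{n}0.png').astype(int);P=cloud(np.load(f'pics/{n}0.npy'),C);x,y,z=P[...,0],P[...,1],P[...,2]
    b,g,r=im[...,0],im[...,1],im[...,2]
    box=(x>.35)&(x<.55)&(y>.15)&(y<.5)
    def rect(sel,name):
        p=P[sel][:,:2].astype(np.float32)
        if len(p)<5: print(name,len(p));return
        (c,wh,a)=cv2.minAreaRect(p);m=p.mean(0);U,S,V=np.linalg.svd(p-m);print(n,name,len(p),np.round(c,4),np.round(wh,3),'ang',round(np.arctan2(V[0,1],V[0,0]),3))
    rect(box&(z>.053)&(z<.063)&(b>1.5*r)&(b>g*1.2),'blue top')
    rect(box&(z>.053)&(z<.063)&(r>120)&(g>120)&(b>120),'cheeks')
    rect(box&(z>.088)&(z<.105),'knob bar')
    rect((x>.6)&(x<.75)&(y>-.05)&(y<.15)&(z>.24)&(z<.26),'upr')
    f=(x>.64)&(x<.70)&(y>-.0)&(y<.09)&(z>.03)&(z<.24)&(np.abs(P[...,0]-.672)<.008)
    p=P[f];U,S,V=np.linalg.svd(p-p.mean(0),full_matrices=False);print('face',len(p),p.mean(0).round(4),V[2].round(3))
    yel=f&(r>1.6*b)&(g>1.3*b);p=P[yel];print('yellow',len(p),p.min(0).round(3),p.max(0).round(3),p.mean(0).round(4))
    for t,h in(('tape',.024),('glue',.06),('torch_head',.034)):
        k={'scene':dict(tape=(313,366),glue=(231,242),torch_head=(262,234)),'top':dict(tape=(242,320),glue=(286,182),torch_head=(313,194))}[n][t]
        print(t,onplane(k,h,C).round(3))
# ik options
for kn,yaw0 in(((.496,.402),0),):
    for yaw in np.arange(-1,7)*np.pi/4:
        q=ctrl.ik([kn[0],kn[1],.08],down(yaw));print(round(yaw,2),None if q is None else np.round(q,2))
E
```

```text
top blue top 218 [0.4678 0.305 ] [0.129 0.01 ] ang -1.899
top cheeks 141 [0.4648 0.2973] [0.134 0.042] ang -1.893
top knob bar 111 [0.5029 0.4082] [0.045 0.012] ang 1.255
top upr 124 [0.6894 0.0437] [0.03  0.046] ang 1.704
face 323 [0.6751 0.0444 0.1426] [-0.997 -0.072  0.   ]
yellow 39 [0.672 0.022 0.074] [0.677 0.062 0.128] [0.6745 0.0407 0.1029]
tape [0.385 0.352 0.024]
glue [0.706 0.253 0.06 ]
torch_head [0.683 0.191 0.034]
scene blue top 453 [0.4674 0.3073] [0.13  0.012] ang 1.242
scene cheeks 268 [0.4654 0.2984] [0.136 0.044] ang 1.234
scene knob bar 308 [0.5024 0.4112] [0.046 0.013] ang 1.247
scene upr 206 [0.6883 0.0459] [0.033 0.049] ang 1.683
face 1324 [0.6752 0.0481 0.1439] [-0.998 -0.058 -0.001]
yellow 140 [0.669 0.021 0.069] [0.679 0.065 0.126] [0.6745 0.0426 0.0992]
tape [0.405 0.359 0.024]
glue [0.687 0.273 0.06 ]
torch_head [0.678 0.202 0.034]
-0.79 [-0.21  0.82 -0.93  1.64  0.74  1.06 -2.15]
0.0 [-0.31  0.76 -0.73  1.64  0.59  0.97 -1.24]
0.79 [-0.31  0.75 -0.72  1.64  0.58  0.97 -0.45]
1.57 [-0.11  0.96 -1.23  1.64  0.95  1.25  0.04]
2.36 [-0.11  0.96 -1.23  1.64  0.95  1.25  0.82]
3.14 [-0.11  0.96 -1.23  1.64  0.95  1.25  1.61]
3.93 [-1.04  0.73  0.55  1.65 -0.47  0.89 -2.65]
4.71 [-0.37  0.73 -0.6   1.64  0.49  0.92 -2.72]
```

```bash
cat >> h.py <<'E'
HD=-1.898;D=np.array([np.cos(HD),np.sin(HD),0]);KN=np.array([.5027,.4097,0]);SEAT=KN+.175*D+[0,0,.008]
def rep(m=''):
    s=get_state();print(m,'t',round(s['time'],2),'tcp',np.round(s['tcp_pos'],4),'F',np.round(s['contact_force'],1),'M',np.round(s['wrist_torque'],2),'w',round(float(s['width']),4),'gf',np.round(s['gripper_force'],1),'q7',np.round(s['qpos'][6],2));return s
E
python3 - <<'E'
from h import *
yaw=2.818
ctrl.movep([.40,-.05,.33],down(yaw-.8));rep('via')
ctrl.movep([KN[0],KN[1],.16],down(yaw));rep('above')
ctrl.movel([KN[0],KN[1],.075],max_speed=.12);rep('down')
ctrl.close_gripper(40);rep('closed')
for a in(-.04,-.08):
    ctrl.movep([KN[0],KN[1],.075],down(yaw+a));s=rep(a)
    R=q2R(s['eef_rot']);print('yaw err',np.arctan2(R[1,1],R[0,1])-yaw)
E
```

```text
via t 2.98 tcp [ 0.4001 -0.0507  0.3299] F [ 0.1 -0.3  0.2] M [-0.05 -0.01  0.08] w 0.0853 gf 0.0 q7 1.85
above t 4.79 tcp [0.5039 0.4084 0.1604] F [-0.1 -0.2 -0.4] M [ 0.01  0.01 -0.03] w 0.0853 gf 0.0 q7 1.49
down t 5.65 tcp [0.5029 0.4102 0.0757] F [-0.5 -0.3  0.1] M [0.01 0.02 0.02] w 0.0852 gf 0.0 q7 1.42
closed t 6.31 tcp [0.5041 0.4093 0.0753] F [ 4.5 -1.   2.5] M [-0.26 -0.83 -0.05] w 0.0112 gf 41.5 q7 1.42
-0.04 t 6.56 tcp [0.5038 0.4094 0.0753] F [ 5.5 -1.5  2.2] M [-0.38 -1.06 -0.19] w 0.0112 gf 41.7 q7 1.38
yaw err -0.040708848144215715
-0.08 t 6.81 tcp [0.5037 0.4094 0.0754] F [ 5.  -2.3  3.2] M [-0.42 -1.02 -0.22] w 0.0114 gf 41.8 q7 1.35
yaw err -0.08040491954278384
```

```bash
python3 - <<'E'
from h import *
yaw=2.818
for a in(-.13,-.18,-.23):
    ctrl.movep([KN[0],KN[1],.075+.007*np.sin(-a)],down(yaw+a));s=rep(a)
    if abs(s['wrist_torque'][2]+.05)>.4: break
E
```

```text
-0.13 t 7.06 tcp [0.5035 0.4094 0.076 ] F [ 4.2 -1.5  1.7] M [-0.3  -1.21 -0.32] w 0.011 gf 41.6 q7 1.3
-0.18 t 7.31 tcp [0.5034 0.4095 0.0764] F [ 5.3 -0.2  1.3] M [-0.23 -1.12 -0.25] w 0.0111 gf 41.6 q7 1.26
-0.23 t 7.56 tcp [0.5034 0.4095 0.0767] F [ 4.1 -0.9  1.6] M [-0.27 -1.13 -0.24] w 0.0109 gf 41.6 q7 1.22
```

```bash
python3 - <<'E'
from h import *
yaw=2.818
for a in(-.5,-.8,-1.1,-1.35,-1.48):
    ctrl.movep([KN[0],KN[1],.075+.007*np.sin(-a)],down(yaw+a));s=rep(a)
    if abs(s['wrist_torque'][2]+.05)>.6: break
ctrl.ungrasp();p=s['tcp_pos'];ctrl.movel([p[0],p[1],.19],max_speed=.2);s=rep('up')
im,d=vision.grab_frame('scene');cv2.imwrite('pics/s1.png',im)
C=cam('scene');P=cloud(d,C);x,y,z=P[...,0],P[...,1],P[...,2]
# rotated bar?
st=get_state();iw,dw=vision.grab_frame('wrist');cv2.imwrite('pics/w1.png',iw);np.save('pics/w1.npy',dw)
Pw=cloud(dw,cam('wrist',st));x,y,z=Pw[...,0],Pw[...,1],Pw[...,2]
p=Pw[(abs(x-.5027)<.04)&(abs(y-.41)<.04)&(z>.093)&(z<.115)];print(len(p),np.median(p,0))
c,wh,a=cv2.minAreaRect(p[:,:2].astype(np.float32));m=p[:,:2]-p[:,:2].mean(0);V=np.linalg.svd(m,full_matrices=False)[2][0];print(c,wh,np.arctan2(V[1],V[0])-1.25)
im2,d2=vision.grab_frame('top');Pt=cloud(d2,cam('top'));
for yy in np.arange(6)*0: pass
# IK for stage 2 grip
for gy in (HD+np.pi/2,HD-np.pi/2):
    g=SEAT-.02*D;q=ctrl.ik([g[0],g[1],.03],down(gy));print(gy,None if q is None else np.round(q,2))
    for hd in (.08,):
        q=ctrl.ik([.53,.13,.03],down(gy+hd-HD));print(' place',None if q is None else np.round(q,2))
        q=ctrl.ik([.53,.13,.03],down(gy+hd-HD-2*np.pi));print(' place-2pi',None if q is None else np.round(q,2))
E
```

```text
-0.5 t 7.89 tcp [0.5033 0.4097 0.0785] F [ 5.5 -1.1  0.4] M [-0.05 -1.24 -0.2 ] w 0.0113 gf 41.4 q7 0.99
-0.8 t 8.24 tcp [0.5031 0.41   0.0801] F [ 5.1 -0.6  0.1] M [ 0.   -1.24 -0.29] w 0.0108 gf 41.5 q7 0.74
-1.1 t 8.59 tcp [0.5031 0.4103 0.0813] F [5.5 1.3 0.1] M [ 0.16 -1.31 -0.22] w 0.0118 gf 41.4 q7 0.49
-1.35 t 8.91 tcp [0.5033 0.4104 0.0814] F [ 7.4  1.6 -4.1] M [ 0.49 -1.45 -0.21] w 0.0113 gf 40.9 q7 0.28
-1.48 t 9.16 tcp [0.5034 0.4105 0.0814] F [ 6.9  2.2 -4.7] M [ 0.57 -1.64 -0.1 ] w 0.011 gf 40.7 q7 0.17
up t 10.56 tcp [0.5031 0.4099 0.189 ] F [ 0.4 -0.1  0.9] M [-0.06 -0.01  0.01] w 0.0853 gf 0.0 q7 0.25
1508 [0.50091334 0.41064599 0.10640681]
(0.5031693577766418, 0.4102403521537781) (0.011664243414998055, 0.04559812694787979) -1.4816262756770033
-0.32720367320510335 [-0.44  0.61 -0.2   2.    0.22  0.55 -1.12]
 place [ 0.13  0.7  -0.65  1.94  0.64  0.72  0.74]
 place-2pi [ 0.13  0.7  -0.65  1.94  0.64  0.72  0.74]
-3.4687963267948962 [ 0.    0.77 -0.94  2.    0.87  0.83  1.38]
 place [-0.33  0.63  0.06  1.95 -0.07  0.57 -1.71]
 place-2pi [-0.33  0.63  0.06  1.95 -0.07  0.57 -1.71]
```

View pics/w1.png

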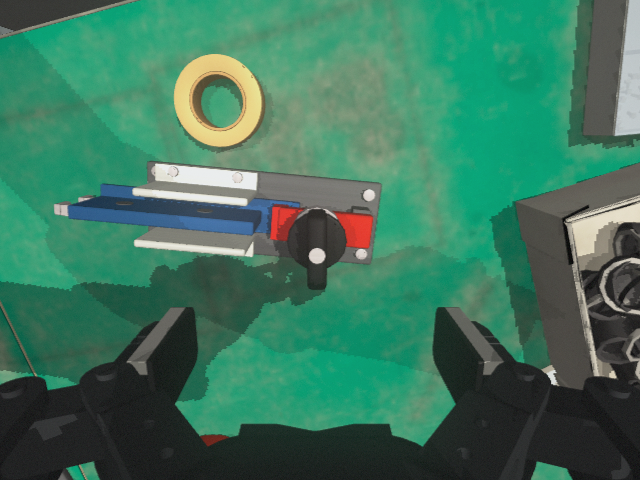

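Picture w1 shows the knob bar at (317,250) square to the clamp, turned -1.48 rad clockwise and raised, so the thread is left-hand. The blue arm runs from (60,210) to (265,215) and the tape at (218,100) is untouched. Now I'll pull the arm out.

```bash
python3 - <<'E'
from h import *
gy=HD+np.pi/2;g=SEAT-.018*D;zg=.029
ctrl.movep([g[0],g[1],.13],down(gy));rep('above')
ctrl.movel([g[0],g[1],zg],max_speed=.12);rep('down')
ctrl.close_gripper(80);rep('closed')
for k in(.02,.045,):
    e=g+k*D;ctrl.movel([e[0],e[1],zg+.0005],max_speed=.08);rep(k)
ctrl.movel([e[0],e[1],.19],max_speed=.2);s=rep('lift')
im,d=vision.grab_frame('scene');cv2.imwrite('pics/s2.png',im[150:420,150:470])
E
```

```text
above t 11.9 tcp [0.4523 0.2617 0.13  ] F [-0.8  0.7  0.4] M [ 0.05  0.04 -0.02] w 0.0857 gf 0.0 q7 -1.06
down t 12.89 tcp [0.4526 0.2614 0.0295] F [1.3 0.5 0.6] M [-0.03  0.03 -0.  ] w 0.0853 gf 0.0 q7 -1.12
closed t 13.57 tcp [0.4525 0.2611 0.0292] F [-0.3 -1.   4.2] M [-0.11 -0.    0.03] w 0.0088 gf 78.4 q7 -1.12
0.02 t 13.97 tcp [0.4453 0.2407 0.0294] F [ 0.3  0.2 -0.4] M [-0.13 -0.04 -0.07] w 0.0086 gf 78.2 q7 -1.11
0.045 t 14.43 tcp [0.4374 0.2177 0.0295] F [-0.2  0.1 -1.8] M [-0.08 -0.01 -0.03] w 0.0083 gf 78.0 q7 -1.08
lift t 15.38 tcp [0.4371 0.2182 0.1891] F [-0.  -0.9 -3.1] M [-0.13  0.06 -0.04] w 0.0084 gf 78.1 q7 -0.98
```

View pics/s2.png

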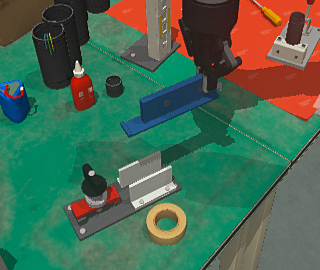

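The crop shows the arm out of the clamp, level in the fingers, tail towards (130,125); the clamp, tape, glue and torch are untouched. Now I'll stand it on the green.

```bash
python3 - <<'E'
from h import *
hd=.07;u=np.array([np.cos(hd),np.sin(hd),0]);O=np.array([.555,.13,0]);g=O-.018*u;yaw=hd+np.pi/2
ctrl.movep([g[0],g[1],.12],down(yaw));rep('above')
ctrl.movel([g[0],g[1],.024],max_speed=.12);s=rep('near')
z=.024
while z>.014:
    z-=.001;ctrl.movel([g[0],g[1],z],max_speed=.02);s=rep(z)
    if s['contact_force'][2]>4: break
ctrl.ungrasp();ctrl.pause(.1);p=s['tcp_pos'];ctrl.movel([p[0],p[1],.12],max_speed=.25);rep('up')
# look with wrist camera back over the outer half
ctrl.movep([.46,.123,.17],down(yaw));st=rep('look')
iw,dw=vision.grab_frame('wrist');cv2.imwrite('pics/w2.png',iw);np.save('pics/w2.npy',dw);np.save('pics/w2p.npy',np.r_[st['tcp_pos'],st['eef_rot']])
for n in('scene','top'):
    im,d=vision.grab_frame(n);cv2.imwrite(f'pics/{n}3.png',im);np.save(f'pics/{n}3.npy',d)
for n in('wrist','scene','top'):
    C=cam(n,st);d=dw if n=='wrist' else np.load(f'pics/{n}3.npy');im=(iw if n=='wrist' else cv2.imread(f'pics/{n}3.png')).astype(int)
    P=cloud(d,C);x,y,zz=P[...,0],P[...,1],P[...,2];b,gg,r=im[...,0],im[...,1],im[...,2]
    p=P[(x>.35)&(x<.6)&(y>.08)&(y<.18)&(zz>.043)&(zz<.06)&(b>1.5*r)&(b>1.2*gg)]
    c,wh,a=cv2.minAreaRect(p[:,:2].astype(np.float32));V=np.linalg.svd(p[:,:2]-p[:,:2].mean(0),full_matrices=False)[2][0]
    print(n,len(p),np.round(c,4),np.round(wh,3),np.arctan(V[1]/V[0]).round(3),np.median(p[:,2]).round(4),p[:,0].max().round(4))
    # upright edges
    p=P[(x>.6)&(x<.76)&(y>-.03)&(y<.12)&(zz>.235)&(zz<.26)];print('  upr top',len(p),cv2.boxPoints(cv2.minAreaRect(p[:,:2].astype(np.float32))).round(4).tolist() if len(p)>5 else '')
    p=P[(x>.655)&(x<.69)&(y>-.0)&(y<.09)&(zz>.02)&(zz<.235)]
    if len(p)>20:
        m=np.median(p,0);V=np.linalg.svd(p-m,full_matrices=False)[2][2];print('  face',len(p),m.round(4),V.round(3))
E
```

```text
above t 17.05 tcp [0.5368 0.1291 0.1198] F [-0.6  0.5 -1.1] M [ 0.02 -0.12 -0.06] w 0.0088 gf 78.2 q7 0.86
near t 18.0 tcp [0.5375 0.1291 0.0246] F [ 0.1 -0.1 -1.1] M [ 0.06 -0.08 -0.03] w 0.0086 gf 78.2 q7 0.75
0.023 t 18.25 tcp [0.5374 0.1287 0.0235] F [-0.1  0.2 -1.9] M [ 0.05 -0.1  -0.  ] w 0.0084 gf 78.1 q7 0.75
0.022 t 18.5 tcp [0.537  0.1287 0.022 ] F [ 1.   1.2 -1.6] M [-0.03 -0.1  -0.  ] w 0.0087 gf 78.1 q7 0.75
0.020999999999999998 t 18.75 tcp [0.5372 0.1288 0.0213] F [-0.6 -0.   4.1] M [-0.1   0.14 -0.03] w 0.0088 gf 78.6 q7 0.75
up t 20.12 tcp [0.5373 0.1286 0.1205] F [-0.7  0.2 -0.3] M [0.01 0.04 0.05] w 0.0854 gf 0.0 q7 0.86
look t 20.58 tcp [0.4595 0.1225 0.1697] F [1.  0.1 0.1] M [-0.03 -0.05  0.04] w 0.0856 gf 0.0 q7 0.89
wrist 2452 [0.4877 0.1253] [0.13 0.01] 0.069 0.0506 0.5526
  upr top 0 
scene 389 [0.4872 0.1272] [0.13  0.012] 0.066 0.0489 0.5519
  upr top 283 [[0.6704000234603882, 0.06909999996423721], [0.6748999953269958, 0.019099999219179153], [0.7063000202178955, 0.021900000050663948], [0.7017999887466431, 0.07190000265836716]]
  face 1695 [0.6759 0.0569 0.1402] [-0.998  0.059 -0.002]
top 62 [0.533  0.1281] [0.035 0.009] 0.031 0.0498 0.5504
  upr top 134 [[0.671999990940094, 0.06499999761581421], [0.6769999861717224, 0.01899999938905239], [0.7067999839782715, 0.022199999541044235], [0.7017999887466431, 0.06830000132322311]]
  face 388 [0.6757 0.0476 0.1382] [-1.     0.026  0.006]
```

View pics/w2.png

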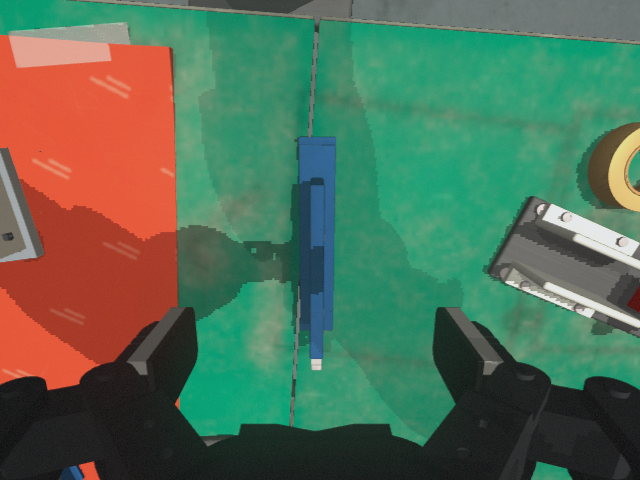

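Picture w2 shows the arm standing upright on the green from (318,140) to the hooks at (316,365), clear of everything. I'll regrip it on the outer half and go to a standoff before the slots.

```bash
cat >> h.py <<'E'
HU=.08;U=np.array([np.cos(HU),np.sin(HU),0]);L=np.array([-U[1],U[0],0]);HP=np.array([.6745,.0422,.065])
def tcp_for(o): return o-.105*U+[0,0,.021]   # tcp for hanger origin o, heading HU
E
python3 - <<'E'
from h import *
hd=.069;u=np.array([np.cos(hd),np.sin(hd),0]);g=np.array([.5525,.1298,0])-.105*u
ctrl.movep([g[0],g[1],.09],down(hd+np.pi/2))
ctrl.movel([g[0],g[1],.021],max_speed=.1);rep('down')
ctrl.close_gripper(80);rep('closed')
ctrl.movel([g[0],g[1],.10],max_speed=.12);rep('lift')
t=tcp_for(HP+[0,0,.011]-.035*U)
ctrl.movep(t,down(HU+np.pi/2));s=rep('standoff');print('want',t.round(4))
ctrl.pause(.2)
s=get_state();im,d=vision.grab_frame('scene');cv2.imwrite('pics/scene4.png',im);np.save('pics/scene4.npy',d)
im2,d2=vision.grab_frame('top');cv2.imwrite('pics/top4.png',im2);np.save('pics/top4.npy',d2)
rep()
a,b,c,e=95,235,265,405
k=cv2.resize(im[a:b,c:e],(560,560),interpolation=cv2.INTER_CUBIC)
C=cam('scene')
o=np.array(s['tcp_pos'])+.105*U-[0,0,.021]
for P,col in((HP+[0,0,.04],(0,0,255)),(HP+[0,0,.01],(0,0,255)),(o+.012*U+[0,0,.039],(255,0,255)),(o+.012*U+[0,0,.009],(255,0,255)),(HP+[0,0,0.185]+.023*L,(0,255,0)),(HP+[0,0,.185]-.023*L,(0,255,0))):
    p=(proj(P,C)-[c,a])*4+1.5;cv2.drawMarker(k,tuple(int(v) for v in p),col,0,9,1)
cv2.imwrite('pics/c4.png',k)
E
```

```text
down t 21.99 tcp [0.4483 0.1228 0.0216] F [0.  0.1 1.4] M [ 0.02 -0.01  0.01] w 0.0855 gf 0.0 q7 0.62
closed t 22.68 tcp [0.4478 0.1226 0.0212] F [-1.2 -0.6  5.2] M [-0.18  0.18 -0.03] w 0.0085 gf 78.3 q7 0.62
lift t 23.48 tcp [0.4474 0.1222 0.0994] F [ 0.7 -0.5 -2.3] M [0.02 0.13 0.03] w 0.0088 gf 77.9 q7 0.77
standoff t 24.06 tcp [0.5346 0.0303 0.0958] F [-0.4 -0.4 -1.6] M [-0.01  0.11 -0.02] w 0.0087 gf 78.0 q7 1.0
want [0.5349 0.031  0.097 ]
 t 24.36 tcp [0.5345 0.0319 0.0971] F [-0.4  0.5 -2.6] M [-0.    0.09  0.  ] w 0.0087 gf 78.0 q7 1.0
```

View pics/c4.png

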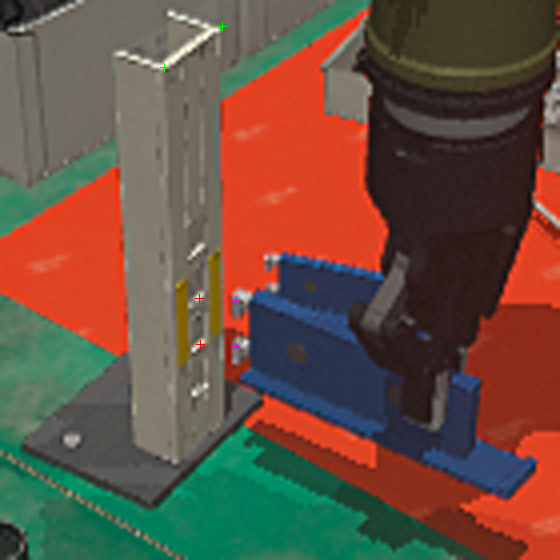

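The crop shows the predicted slot edges (red, 199,298 and 200,344) and hook tips (magenta, 236,299 and 238,346) falling on the real ones, with the arm level. I'll do a quick lateral and height check by depth.

```bash
python3 - <<'E'
from h import *
for n in('scene','top'):
    C=cam(n);P=cloud(np.load(f'pics/{n}4.npy'),C);im=cv2.imread(f'pics/{n}4.png').astype(int);b,g,r=im[...,0],im[...,1],im[...,2]
    q=(P-HP);lx,ly,z=q@U,q@L,P[...,2]
    s=(lx>-.2)&(lx<-.02)&(abs(ly)<.03)&(z>.12)&(z<.135)&(b>1.5*r)&(b>1.2*g);p=np.c_[lx[s],ly[s]]
    c=cv2.minAreaRect(p.astype(np.float32));f=np.polyfit(p[:,0],p[:,1],1);fz=np.polyfit(lx[s],z[s],1)
    print(n,len(p),np.round(c[0],4),np.round(c[1],3),'lateral at face',np.polyval(f,0).round(4),'slope',f[0].round(3),'z top',np.polyval(fz,0).round(4),'pitch',fz[0].round(3),'xmax',p[:,0].max().round(4))
    s=(abs(lx)<.05)&(abs(ly)<.05)&(z>.24)&(z<.255);print('upr',cv2.boxPoints(cv2.minAreaRect(np.c_[lx[s],ly[s]].astype(np.float32))).round(4).tolist())
    s=(abs(lx)<.012)&(abs(ly)<.02)&(z>.1)&(z<.235);f=np.polyfit(ly[s],lx[s],1);print('face',s.sum(),f.round(4),np.median(lx[s]).round(4))
    s=(abs(lx)<.02)&(abs(ly)<.03)&(z>.06)&(z<.14)&(r>1.6*b)&(g>1.3*b)&(g<.95*r);print('yel',s.sum(),np.percentile(ly[s],[2,25,50,75,98]).round(4),np.percentile(z[s],[2,98]).round(4))
E
```

```text
scene 169 [-0.1015  0.0032] [0.128 0.014] lateral at face 0.0046 slope 0.007 z top 0.124 pitch 0.0 xmax -0.0375
upr [[-0.0017999999690800905, 0.026399999856948853], [-0.000699999975040555, -0.022299999371170998], [0.03180000185966492, -0.0215000007301569], [0.030700000002980232, 0.02710000053048134]]
face 660 [-0.0276  0.0006] 0.0005
yel 138 [-0.0211 -0.0142 -0.0082  0.0158  0.0212] [0.0723 0.1249]
top 94 [-0.0616  0.0004] [0.01  0.049] lateral at face 0.0005 slope -0.002 z top 0.1268 pitch 0.026 xmax -0.0371
upr [[-0.0007999999797903001, 0.023000000044703484], [0.0006000000284984708, -0.02290000021457672], [0.03099999949336052, -0.02199999988079071], [0.029600000008940697, 0.023900000378489494]]
face 183 [-0.0296  0.0005] 0.0004
yel 38 [-0.0212 -0.0162 -0.0101  0.0149  0.0201] [0.0738 0.1279]
```

```bash
python3 - <<'E'
from h import *
F0=np.array(get_state()['contact_force'])
for d in(-.02,-.012,-.008,-.004,-.001,.001,.003,.005):
    ctrl.movel(tcp_for(HP+[0,0,.011]+d*U),max_speed=.05);s=get_state();f=np.array(s['contact_force'])-F0
    q=np.array(s['tcp_pos'])-tcp_for(HP+[0,0,.011]);print(d,'at',(q@U).round(4),(q@L).round(4),q[2].round(4),'f',(f@U).round(1),(f@L).round(1),f[2].round(1),np.round(s['wrist_torque'],2))
    if f@U<-5: break
print(s['time'])
E
```

```text
-0.02 at -0.0198 0.0001 -0.0002 f -0.3 0.9 1.1 [-0.01  0.13 -0.01]
-0.012 at -0.0117 0.0 -0.0 f 0.6 -0.4 1.4 [ 0.    0.09 -0.02]
-0.008 at -0.0078 0.0 0.0 f -0.4 -0.1 0.9 [0.04 0.05 0.01]
-0.004 at -0.0038 0.0 -0.0 f 0.4 -0.2 1.0 [-0.02  0.11  0.01]
-0.001 at -0.0008 0.0 0.0 f 0.7 -0.8 1.0 [0.03 0.12 0.01]
0.001 at 0.0003 -0.0001 -0.0003 f -1.7 -1.3 1.6 [-0.14  0.66 -0.  ]
0.003 at 0.0004 -0.0003 -0.0006 f -8.3 -0.2 4.9 [-0.2   1.75  0.01]
26.3667
```

The web end meets the face where expected, so the hooks are through the slots. Now down.

```bash
python3 - <<'E'
from h import *
for z in(.008,.005,.003,.002,.001,0,-.001,-.002,-.003):
    ctrl.movel(tcp_for(HP+[0,0,z]+.0006*U),max_speed=.03);s=get_state();f=np.array(s['contact_force'])
    q=np.array(s['tcp_pos'])-tcp_for(HP);print(z,'at',(q@U).round(4),(q@L).round(4),q[2].round(4),'f',(f@U).round(1),(f@L).round(1),f[2].round(1),np.round(s['wrist_torque'],2))
    if f[2]>8: break
print(s['time'])
im,d=vision.grab_frame('scene');cv2.imwrite('pics/c5.png',cv2.resize(im[95:235,265:405],(560,560),interpolation=cv2.INTER_CUBIC))
E
```

```text
0.008 at 0.0004 -0.0 0.0078 f -1.8 -0.3 -1.5 [-0.02  0.71  0.03]
0.005 at 0.0004 -0.0 0.0048 f -2.8 -0.0 -1.7 [-0.11  0.8  -0.02]
0.003 at 0.0004 -0.0 0.0029 f -3.5 -0.1 -1.9 [-0.08  0.9  -0.  ]
0.002 at 0.0003 -0.0001 0.002 f -5.1 0.2 -0.6 [-0.17  1.11  0.07]
0.001 at 0.0004 -0.0 0.001 f -5.2 -0.8 -0.3 [-0.09  1.12 -0.02]
0 at 0.0003 -0.0001 0.0002 f -5.7 -0.4 2.8 [-0.22  1.19  0.04]
-0.001 at 0.0001 -0.0 -0.0005 f -8.6 -0.6 5.4 [-0.25  1.28 -0.01]
-0.002 at -0.0 -0.0 -0.0011 f -10.4 -0.9 9.8 [-0.35  1.45 -0.02]
28.3917
```

View pics/c5.png

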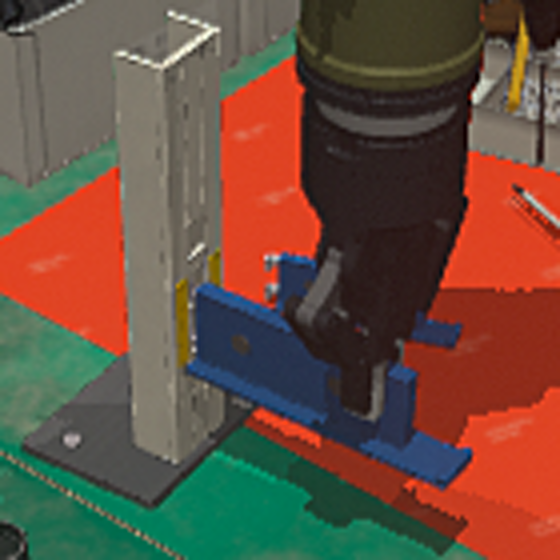

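The crop shows the web end against the face between the yellow strips (190,325), with the arm level and bearing at the predicted height. I'll let go and check.

```bash
python3 - <<'E'
from h import *
ctrl.movel(tcp_for(HP+[0,0,-.0005]),max_speed=.03)
ctrl.ungrasp();ctrl.pause(.3);p=get_state()['tcp_pos'];ctrl.movel([p[0]-.01,p[1],.2],max_speed=.12);ctrl.movel([.45,.0,.3],max_speed=.2);ctrl.pause(.5);rep('clear')
im,d=vision.grab_frame('scene');cv2.imwrite('pics/c6.png',cv2.resize(im[95:395,200:440],(600,600*300//240))[:600])
C=cam('scene');P=cloud(d,C);im=im.astype(int);b,g,r=im[...,0],im[...,1],im[...,2];q=(P-HP);lx,ly,z=q@U,q@L,P[...,2]
s=(lx>-.16)&(lx<.02)&(abs(ly)<.03)&(z>.1)&(z<.125)&(b>1.5*r)&(b>1.2*g);f=np.polyfit(lx[s],z[s],1);fl=np.polyfit(lx[s],ly[s],1)
print(s.sum(),'top z at face',np.polyval(f,0),'pitch',f[0],'lat',fl,'xmax',lx[s].max())
E
```

```text
clear t 32.23 tcp [4.500e-01 1.000e-04 2.998e-01] F [-0.1 -0.9 -0.4] M [ 0.    0.07 -0.  ] w 0.0851 gf 0.0 q7 1.34
338 top z at face 0.10964072333893031 pitch 0.02429963066497376 lat [0.04066527 0.00382715] xmax -0.003287183869117919
```

View pics/c6.png

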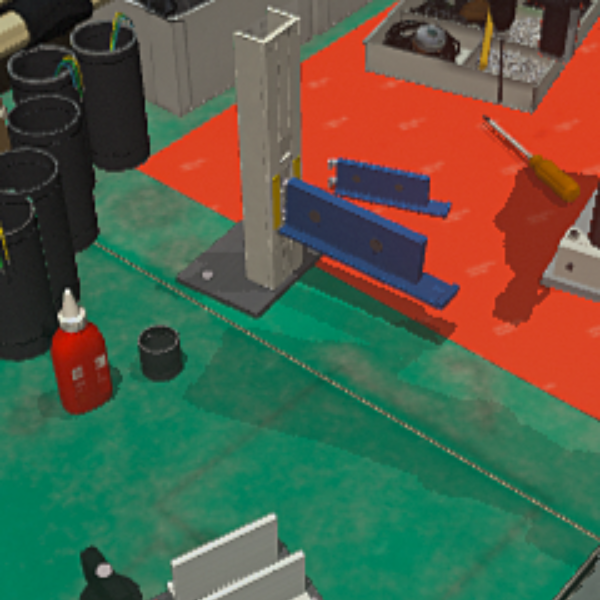

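```bash
python3 - <<'E'
from h import *
for n in('scene','top'):
    im,d=vision.grab_frame(n);C=cam(n);P=cloud(d,C);im=im.astype(int);b,g,r=im[...,0],im[...,1],im[...,2];q=(P-HP);lx,ly,z=q@U,q@L,P[...,2]
    s=(lx>-.16)&(lx<.02)&(abs(ly)<.03)&(z>.05)&(z<.125)&(b>1.5*r)&(b>1.2*g)
    print(n,s.sum())
    for a in np.arange(-.13,.0,.026):
        k=s&(lx>a)&(lx<a+.026)
        if k.sum()>5: print(' ',a.round(3),np.percentile(z[k],[1,97]).round(4),np.percentile(ly[k],[50]).round(4),lx[k].max().round(4))
E
```

```text
scene 1310
  -0.13 [0.0606 0.1088] [0.0025] -0.104
  -0.104 [0.0627 0.1101] [0.0032] -0.0781
  -0.078 [0.0633 0.1116] [0.0037] -0.0521
  -0.052 [0.0646 0.1133] [0.0044] -0.0261
  -0.026 [0.0663 0.1143] [0.0051] -0.0004
top 820
  -0.13 [0.0577 0.112 ] [0.0006] -0.1046
  -0.104 [0.0587 0.1146] [0.0009] -0.0781
  -0.078 [0.0612 0.1157] [0.0019] -0.0525
  -0.052 [0.0608 0.1163] [0.0024] -0.0261
  -0.026 [0.0628 0.1171] [0.0031] -0.0017
```

The web top is at 0.115 m at the face, the droop is about 0.05 rad, and it is within 3 mm laterally, so it is seated. I'll hand the job in.

```bash
python3 -c "
from h import *
print(ticket.close_job());rep()"
```

```text
the job is handed in; nothing more can be done
None
the job is handed in; nothing more can be done
```

The blue arm hangs by both hooks in the yellow-edged slots, fully down with about 0.05 rad of droop. The knob had a left-hand thread and was loosened 1.48 rad clockwise. The tape, glue and torch head were left alone, and the job was handed in after about 32 s; the judge's verdict was not shown.

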